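Select the marked sample port and switch the sampler on

ROBOT

A 7-joint arm with a two-finger parallel gripper is mounted at the origin on the work surface. World frame = base frame: x ahead of the robot, y to its left, z up, the work surface at z = 0. Lengths are in m, angles in rad, forces in N, time in s.
With the tool pointing down it reaches from about 0.35 to 0.9 m from the base axis. Payload 8.1 kg.
Tool frame: the origin (TCP) lies midway between the tips of the shut fingers; the grasp point (between the pads) lies 19 mm behind it; z points along the fingers, y is the direction in which the jaws open and shut (so a half turn about z gives the same grasp; the last joint's range is limited). The gripper opens to 92 mm and grips with 3 to 60 N. Pads are 19 mm wide; open, the fingers measure 130 mm over their backs; the gripper's body (75 mm by 190 mm) begins 47 mm behind the grasp point.
Start: joints at [-1.226, 0.434, 0.025, 1.573, -0.012, 1.134, -0.075], TCP at [0.271, 0.563, 0.227] pointing down, gripper open.
Joint ranges: [-2.62, 2.62], [-0.44, 2.09], [-1.27, 1.32], [0.08, 2.57], [-1.32, 4.46], [0.12, 2], [-2.74, 2.74]. Speed limits (rad/s): [2.22, 2.22, 3.01, 3.01, 3.14, 3.14, 3.14].

INTERFACE

Orientations are given as a unit quaternion [w, x, y, z].
In Python, from bench import r gives the robot as it stands.
- The arm moves only by the shell command python3 -m crank 'ROWS'. ROWS is JSON, a list of rows, each an object of numbers: "tx", "ty", "tz": the shift along the world's x, y, z in mm; "rx", "ry", "rz": the turn, a rotation vector about the world's x, y, z in rad; "fingers": the gripper command: -1 is shut, 1 is fully open, values between are in proportion. A call has 1 to 12 rows; each row is the pose to reach, as a shift and turn from the pose commanded when the call began; what a row does not reach only later rows make up. A row lasts 1/8 s, in which the tool goes at most 62.5 mm and 10.7 degrees, less where a joint would pass 70% of its speed; a pose out of reach is approached as far as the arm can. A call with a gripper value outside its range is refused whole. The fingers move at their own pace and stop on an object; the grip force is fixed at half the most. Time passes only in rows, so rows that repeat a pose let the fingers close. It gives the time, the measured TCP pose, the force and the opening at its end, in the units of the state.
- r.sense(): the state, without advancing time (a new reading comes with each control period).
- r.capture(name): name is "side" or "top" or "wrist"; returns the picture (420x560x3 uint8, red, green, blue); there is no depth.
- r.camera_model(name): a dict with "vfov" (degrees; the focal length in pixels is half the picture's height over the tangent of half this angle, whatever the lens; pixels are square), "cx", "cy" (the principal point, pixels), "D" ([k1, k2, p1, p2, k3] as OpenCV has them; the pictures are not rectified), "eye" and "rotation" of the camera in the world; the wrist camera has in their place "hand_eye" (4x4, takes a point from camera to tool coordinates, whose origin is the TCP and whose axes are the flange's). Camera axes: x right, y up, looking along -z (the intrinsics and any distortion apply to the point x, -y, -z); pixel columns grow to the right and rows downward; lengths in m; the calibration is good to about 2 mm. A picture is of the moment at which its call begins: read the wrist's pose just before it. camera_model takes no time and is no camera call.
- r.sign_off(): hands the job in, once; it reports no verdict.
The state is a dict: "clock": time; "qpos": joint angles; "qvel": joint speeds; "joint_efforts": joint torques, N m; "tcp_pos": TCP position; "orientation": TCP orientation; "ft_force": force on the tool from outside, world axes, zero at the start; "moment": the same for the moment, N m; "width": finger opening in m.
Only numpy, scipy, OpenCV 4.12 (cv2) and the standard library are available. Lean on these libraries where they do the work, as an engineer would, in place of code of your own. Each camera call takes 0.05 s, during which the arm holds its last target. There are 200 camera calls.

TASK

On the sampler's instrument panel, push the black selector lever clockwise (seen from above) with a fingertip, counting clicks, until it rests in the click position that points at the yellow disc; do not go past it. Then press the raised end of the red rocker switch, the end nearer the robot, fully down so that it stays on, and move clear. Push only: do not grip the lever, and leave the loose things on the panel and cart where they are.

Things in the scene. Friction and masses are not known exactly. Their poses are not given: they have to be found in the camera images.
- panel: grey instrument panel, a fixed box 230 (x) by 360 (y) by 50 mm high lying on the cart; origin under its centre. Its -x edge is nearer the robot. Selector axis at panel x 0, y +70 mm; rocker pivot at x -10, y -110 mm. A round boss of 36 mm radius under the selector stands 10 mm above the face; the rocker's frame 8 mm
- selector (a joint): selector angle in rad, growing clockwise seen from above. Seven click positions 30 degrees (0.524) apart: 0, 0.524, 1.047 ... 3.142; at 0 the lever points along the panel's +y, at 1.571 along its +x (away from the robot), at 3.142 along -y. A stop lies 0.12 beyond either end. It starts in one of the positions 0, 0.524, 1.047
- axis (a point): the selector's axis, at the top of the black hub (14 mm radius, 35 mm above the panel's face). A spring holds each click position: pushing the lever out takes about 0.2 Nm (5 N near its end), falling to nothing half-way (0.262 rad) to the next position, into which it then jumps by itself and stays
- lever_back (a point): middle of the trailing side face of the black lever, the side to push for clockwise, 35 mm from the axis; x points out along the lever, y out of the pushed face. The lever is a straight bar with a white line on top, from the hub to 60 mm from the axis, 12 mm thick, 13 to 35 mm above the panel face. Pressing both its sides at once counts as gripping
- pointer (a point): a point on the lever's line, 75 mm from the axis, at the height of the panel's face; x points outward along the lever. It lies over a disc's centre when the lever points at that disc
- yellow_disc: yellow disc that marks the wanted port, 20 mm across, 3 mm high, fixed flat on the panel; origin at the centre of its underside, 75 mm from the selector's axis. Six white discs like it mark the other click positions. The yellow one may mark selector 1.571, 2.094, 2.618 or 3.142
- rocker (a joint): rocker switch angle in rad: 0 off (the end nearer the robot, panel -x, stands up), 0.36 fully on (that end down, its face level, 20 mm above the panel's face). It stays where it is left; pressing takes about 4 N near the end
- rocker_near (a point): middle of the upper face of the rocker's raised end, which moves with it; 15 mm from the pivot towards panel -x. The red rocker is 48 mm long (panel x) and 24 mm wide
- nut_a: knurled brass gland nut, 26 mm across, 18 mm high, loose on the panel near its -x edge; origin under its centre; leave alone
- nut_b: second brass gland nut, same size, loose on the panel's +x part beyond the rocker; leave alone
- detector: olive gas detector, 68 by 125 by 38 mm, loose on the cart; origin under its centre; leave alone
- bubbler: standing glass bubbler, 52 mm foot, 178 mm high; origin under its centre; leave alone
- cartridge: standing black sample cartridge, 32 mm across, 76 mm high; origin under its centre; leave alone
- wrench: wrench lying on the cart; leave alone

How it is judged:
On the way, in this order (a step that is already met when the one before it is completed fails the run):
1. the lever rests in the click position at the yellow disc, with the rocker still off (horizontal distance between pointer and yellow_disc below 0.008 m and velocity of joint selector between -0.1 and 0.1 rad/s and value of joint rocker below 0.1 rad), for 0.3 s.
2. the rocker is pressed fully on (value of joint rocker above 0.31 rad), for 0.2 s.
At the end, for the whole second after the job is handed in: the lever rests pointing at the yellow disc (pointer within 8 mm of the disc's centre, about 6 degrees), and the rocker is on (0.31 rad or more) (horizontal distance between pointer and yellow_disc below 0.008 m and velocity of joint selector between -0.1 and 0.1 rad/s and value of joint rocker above 0.31 rad); the robot touches nothing.
It fails at once if the lever goes past the yellow disc (y of yellow_disc in the frame of pointer above 0.015 m).
It fails at once if the rocker is pressed before the lever is set (value of joint rocker above 0.15 rad and horizontal distance between pointer and yellow_disc above 0.015 m).
It fails at once if the lever is gripped (contact force between the fingers and selector_c13 above 3 N and contact force between the fingers and selector_c14 above 3 N).
It fails at once if a loose thing is moved more than 20 mm or lifted (distance of any of nut_a, nut_b, detector, bubbler, cartridge, wrench from where it was at the start of the episode above 0.02 m).
It fails at once if the bubbler or cartridge is tipped (angle between any of bubbler, cartridge's own z axis and vertical above 0.3 rad).
It also fails if it takes over 64 s, if anything falls off the work surface, if the arm or the gripper's body presses on something with over 40 N, if the wrist force passes 120 N, or if a joint passes its speed limit or range.

## Working session

There is one attempt and no reset: what is moved stays moved. The work goes in short steps, Python scripts to look and compute and a shell command to move; the robot and the scene stay as the last step left them, time stands still between calls to the robot, and variables do not carry over. Pictures are saved under pics/ and viewed, and the job is handed in when it is done.

```bash
mkdir -p pics
cat > h.py <<'E'
import cv2,numpy as np
from bench import r
def snap(n,f):
    im=r.capture(n); cv2.imwrite(f'pics/{f}.png',im[:,:,::-1]); return im
def cam(n):
    m=r.camera_model(n); f=210/np.tan(np.radians(m['vfov'])/2)
    K=np.array([[f,0,m['cx']],[0,f,m['cy']],[0,0,1.]])
    if 'eye' in m: e=np.array(m['eye']);R=np.array(m['rotation'])
    else:
        from scipy.spatial.transform import Rotation as Ro
        s=r.sense();q=s['orientation'];W=Ro.from_quat([q[1],q[2],q[3],q[0]]).as_matrix()
        H=np.array(m['hand_eye']);e=W@H[:3,3]+s['tcp_pos'];R=W@H[:3,:3]
    return K,np.array(m['D']),e,R
def ray(c,px,z):
    K,D,e,R=c
    p=cv2.undistortPoints(np.array([[px]],float),K,D)[0,0]
    d=R@np.array([p[0],-p[1],-1]); return e+d*(z-e[2])/d[2]
E
python3 - <<'E'
from h import *
for n in('side','top'):
    snap(n,n+'0'); m=r.camera_model(n); print(n,m)
s=r.sense(); print(s)
E
```

```text
side {'vfov': 50.2956963995358, 'cx': 289.9706686464663, 'cy': 218.01087409347733, 'D': array([-0.12423509,  0.        ,  0.        ,  0.        ,  0.        ]), 'eye': array([ 0.19033023, -0.6706859 ,  0.79488977]), 'rotation': array([ 0.89342126,  0.38222619, -0.08609624, -0.21974763])}
top {'vfov': 52.43840700454008, 'cx': 285.95118326166454, 'cy': 214.09814353370479, 'D': array([-0.00172747,  0.        ,  0.        ,  0.        ,  0.        ]), 'eye': array([ 0.24759937, -0.01287509,  1.24362636]), 'rotation': array([ 0.72348644,  0.07980778, -0.07318538, -0.68179322])}
{'clock': 0.1, 'qpos': array([-1.22563302,  0.43516757,  0.02494793,  1.57398517, -0.01158522,
        1.13401651, -0.07511169]), 'qvel': array([ 1.08272358e-04, -8.53335677e-04,  3.41563342e-04, -1.02701046e-03,
        6.21844858e-05, -2.07229815e-04,  7.41341016e-04]), 'joint_efforts': array([ 4.07083542e-03, -6.69126964e+01,  9.88688618e-01, -3.15144575e+01,
       -6.04115054e-02,  3.74963880e-02,  7.60179887e-05]), 'tcp_pos': array([0.27043507, 0.56295644, 0.2260224 ]), 'orientation': array([-9.34160478e-05,  2.22041037e-01,  9.75037058e-01, -7.09856122e-04]), 'ft_force': array([ 0.05562986,  0.00060121, -0.40627552]), 'moment': array([-0.01448462,  0.00141093, -0.07148897]), 'width': 0.09178646088343036}
```

View pics/top0.png

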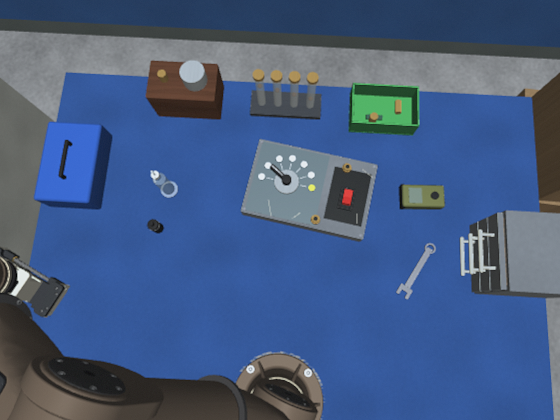

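View pics/side0.png

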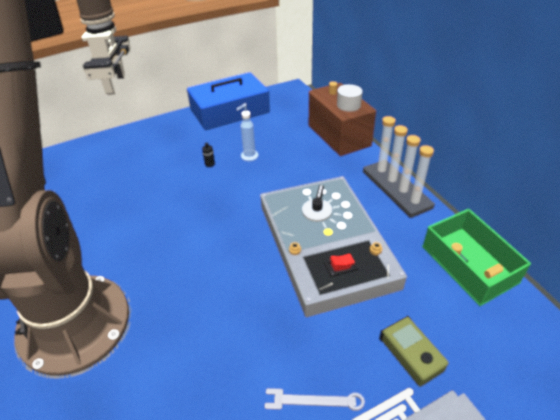

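```bash
sed -i "s/e=np.array(m\['eye'\]);R=np.array(m\['rotation'\])/e=np.array(m['eye']);R=Q(m['rotation'])/; s/^def snap/from scipy.spatial.transform import Rotation as Ro\nQ=lambda q:Ro.from_quat([q[1],q[2],q[3],q[0]]).as_matrix()\ndef snap/" h.py
python3 - <<'E'
from h import *
for n,roi in(('top',(240,135,380,245)),('side',(255,175,400,310))):
    im=cv2.imread(f'pics/{n}0.png'); c=cam(n)
    x0,y0,x1,y1=roi; sub=im[y0:y1,x0:x1].astype(int); b,g,rd=sub[...,0],sub[...,1],sub[...,2]
    M={'yellow':((rd>180)&(g>170)&(b<110),.053),'red':((rd>150)&(g<70)&(b<70),.072),'brass':((rd>b+50)&(g>b+25)&(g<170)&(rd<220),.059),'white':((b>205)&(g>205)&(rd>205),.053)}
    for k,(m,z) in M.items():
        N,L,S,C=cv2.connectedComponentsWithStats(m.astype(np.uint8))
        for i in range(1,N):
            if S[i,4]>=12: p=C[i]+[x0,y0]; print(n,k,S[i,4],p.round(1),ray(c,p,z).round(4))
    v=cv2.resize(im[y0:y1,x0:x1],None,fx=5,fy=5,interpolation=cv2.INTER_CUBIC); cv2.imwrite(f'pics/{n}0z.png',v[:600,:800])
E
```

```text
top yellow 25 [311.2 187.3] [ 0.5931 -0.062   0.053 ]
top red 103 [346.9 196.7] [ 0.5658 -0.1636  0.072 ]
top brass 48 [346.5 167.7] [ 0.6567 -0.1617  0.059 ]
top brass 52 [314.9 219.3] [ 0.4977 -0.0766  0.059 ]
top white 26 [278.8 158.4] [0.6758 0.0371 0.053 ]
top white 24 [291.9 157.8] [ 0.6798 -0.0011  0.053 ]
top white 27 [303.5 163.9] [ 0.6631 -0.0361  0.053 ]
top white 24 [267.2 165. ] [0.6534 0.0698 0.053 ]
top white 28 [310.8 174.5] [ 0.6318 -0.0591  0.053 ]
top white 24 [261.3 176. ] [0.6188 0.0848 0.053 ]
side red 203 [341.  261.5] [ 0.5605 -0.1669  0.072 ]
side brass 78 [294.7 249. ] [ 0.4959 -0.0785  0.059 ]
side brass 88 [374.9 249.2] [ 0.6524 -0.1629  0.059 ]
side white 45 [306.5 191.6] [0.6167 0.0865 0.053 ]
side white 12 [324.2 191.3] [0.657 0.066 0.053]
side white 47 [335.7 195.4] [0.6744 0.0387 0.053 ]
side white 343 [316.7 210.3] [0.6047 0.0134 0.053 ]
side white 52 [345.1 204. ] [0.6779 0.     0.053 ]
side white 55 [347.1 214.8] [ 0.6614 -0.035   0.053 ]
side white 56 [340.9 225. ] [ 0.6297 -0.0578  0.053 ]
```

View pics/top0z.png

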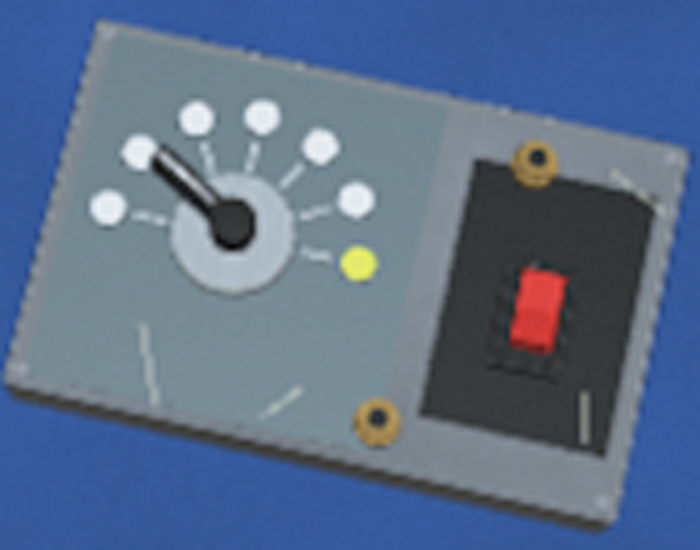

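```bash
python3 -m crank '[{"tz":50,"fingers":-1},{"tx":40,"ty":-45,"tz":50,"fingers":-1},{"tx":75,"ty":-90,"tz":50,"fingers":-1},{"tx":110,"ty":-140,"tz":50,"fingers":-1},{"tx":145,"ty":-190,"tz":50,"fingers":-1},{"tx":180,"ty":-240,"tz":50,"fingers":-1},{"tx":215,"ty":-290,"tz":50,"fingers":-1},{"tx":245,"ty":-340,"tz":50,"rz":-0.05,"fingers":-1},{"tx":275,"ty":-390,"tz":50,"rz":-0.1,"fingers":-1},{"tx":305,"ty":-440,"tz":50,"rz":-0.2,"fingers":-1},{"tx":330,"ty":-495,"tz":30,"rz":-0.25,"fingers":-1},{"tx":330,"ty":-495,"tz":0,"rz":-0.25,"fingers":-1}]'
python3 - <<'E'
from h import *
for n in('side','wrist'):
    snap(n,n+'1')
s=r.sense(); print(s['tcp_pos'],s['orientation'],s['qpos'],s['width'],s['clock'])
E
```

```text
[0.2705125  0.56309896 0.22625103] [-6.19482816e-05  2.22072886e-01  9.75029955e-01 -4.64413227e-04] [-1.22559397  0.43496009  0.02494608  1.57372733 -0.01158828  1.13398693
 -0.075141  ] 0.09222399563774085 0.2$[0]: bad value
```

View pics/wrist1.png

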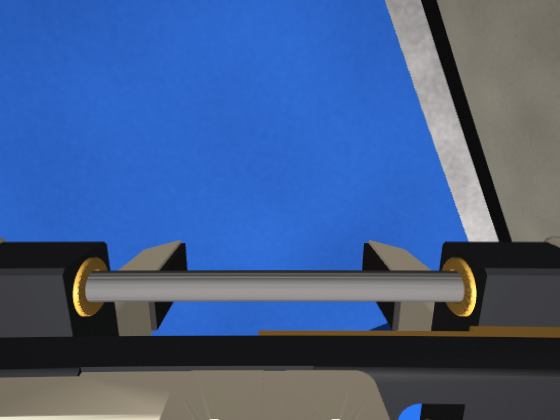

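View pics/side1.png

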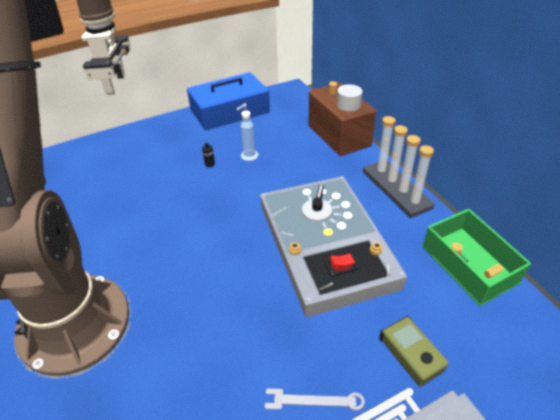

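The pictures show the arm still at its start: the row format was refused. I'll give every key in each row.

```bash
python3 -m crank '[{"tx":0,"ty":0,"tz":50,"rx":0,"ry":0,"rz":0,"fingers":-1},{"tx":40,"ty":-45,"tz":50,"rx":0,"ry":0,"rz":0,"fingers":-1},{"tx":110,"ty":-140,"tz":50,"rx":0,"ry":0,"rz":0,"fingers":-1},{"tx":145,"ty":-190,"tz":50,"rx":0,"ry":0,"rz":0,"fingers":-1},{"tx":180,"ty":-240,"tz":50,"rx":0,"ry":0,"rz":0,"fingers":-1},{"tx":215,"ty":-290,"tz":50,"rx":0,"ry":0,"rz":0,"fingers":-1},{"tx":245,"ty":-340,"tz":50,"rx":0,"ry":0,"rz":-0.05,"fingers":-1},{"tx":275,"ty":-390,"tz":50,"rx":0,"ry":0,"rz":-0.1,"fingers":-1},{"tx":305,"ty":-440,"tz":50,"rx":0,"ry":0,"rz":-0.2,"fingers":-1},{"tx":330,"ty":-495,"tz":30,"rx":0,"ry":0,"rz":-0.25,"fingers":-1},{"tx":330,"ty":-495,"tz":0,"rx":0,"ry":0,"rz":-0.25,"fingers":-1},{"tx":330,"ty":-495,"tz":0,"rx":0,"ry":0,"rz":-0.25,"fingers":-1}]'
python3 - <<'E'
from h import *
for n in('side','wrist'):
    snap(n,n+'2')
s=r.sense(); print(s['tcp_pos'],s['orientation'],s['qpos'],s['width'],s['clock'])
E
```

```text
clock: 1.7
tcp_pos: [0.5998, 0.064, 0.2238]
orientation: [-0.002, 0.345, 0.939, -0.002]
ft_force: [-0.1, 0.3, 0.4]
width: 0.0004
[0.60032538 0.06867456 0.22639702] [-5.97770093e-04  3.42060710e-01  9.39677660e-01 -9.11650976e-05] [-0.40903365  0.40563948  0.29345271  1.6431539  -0.12804866  1.11281962
  0.79137382] 0.0006975981305233385 1.8
```

View pics/wrist2.png

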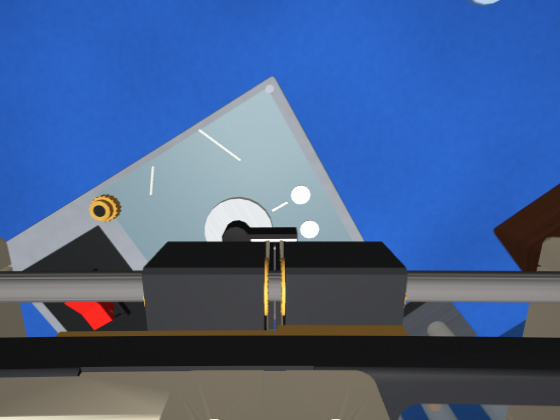

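View pics/side2.png

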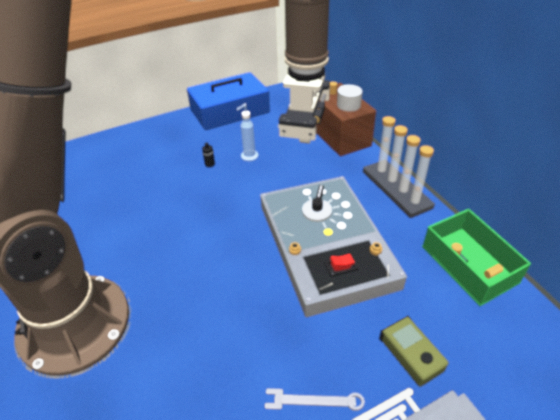

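```bash
python3 - <<'E'
from h import *
c=cam('wrist')
for p,z in(((300.5,195),.053),((310,229),.053),((104,209),.068),((240,225),.06)): print(ray(c,p,z))
E
python3 -m crank '[{"tx":0,"ty":0,"tz":-60,"rx":0,"ry":0,"rz":0,"fingers":-1},{"tx":0,"ty":0,"tz":-110,"rx":0,"ry":0,"rz":0,"fingers":-1},{"tx":0,"ty":0,"tz":-140,"rx":0,"ry":0,"rz":0,"fingers":-1},{"tx":0,"ty":0,"tz":-154,"rx":0,"ry":0,"rz":0,"fingers":-1},{"tx":0,"ty":0,"tz":-154,"rx":0,"ry":0,"rz":0,"fingers":-1}]'
python3 - <<'E'
from h import *
im=snap('side','side3')
im2=snap('top','top3')
a=cv2.resize(im[150:260,250:390,::-1],None,fx=4,fy=4);b=cv2.resize(im2[130:240,230:290+80,::-1],None,fx=4,fy=4)
cv2.imwrite('pics/z3.png',np.vstack([a,b])[:, :800][:880] if 0 else cv2.resize(np.hstack([a,b]),(800,314)))
s=r.sense(); print(s['tcp_pos'],s['ft_force'])
E
```

```text
[0.62000813 0.08741125 0.053     ]
[0.65543833 0.07188119 0.053     ]
[ 0.50163953 -0.07084672  0.068     ]
[0.60277954 0.01953875 0.06      ]
clock: 2.42
tcp_pos: [0.6007, 0.0695, 0.0731]
orientation: [-0.0, 0.341, 0.94, 0.0]
ft_force: [1.2, 0.1, 0.8]
width: 0.0002
[0.60168859 0.06902574 0.07430231] [0.07058531 0.10218358 0.58597435]
```

View pics/z3.png

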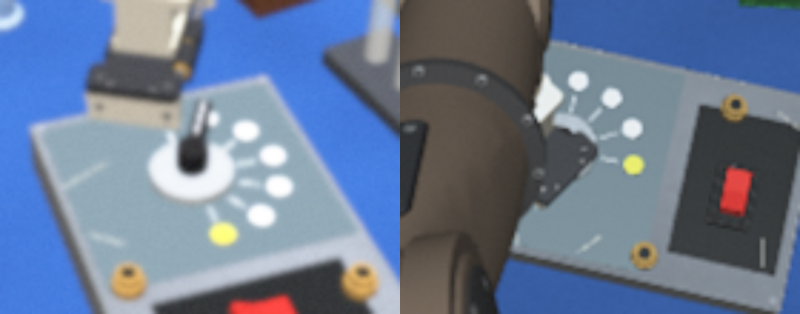

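```bash
cat > path.py <<'E'
import numpy as np
A=np.array([.606,.0125]);yaw=-.173
R=np.array([[np.cos(yaw),-np.sin(yaw)],[np.sin(yaw),np.cos(yaw)]])
def P(s,d=15.5,r=40):
    u=np.array([np.sin(s),np.cos(s)]);t=np.array([np.cos(s),-np.sin(s)])
    return A*1000+R@(r*u-d*t)
if __name__=='__main__':
    c=P(.524,40)
    for s,d in [(.524,30),(.524,22),(.524,15.5)]+[(.524+.1*k,15.5) for k in range(1,27)]: print(round(s,3),(P(s,d)-np.array([600.3,68.0])).round(1),round(.524-s,2))
E
python3 path.py
```

```text
0.524 [ 8.4 -5.6] 0.0
0.524 [ 14.5 -10.7] 0.0
0.524 [ 19.5 -14.9] 0.0
0.624 [ 23.5 -16.5] -0.1
0.724 [ 27.3 -18.4] -0.2
0.824 [ 30.9 -20.8] -0.3
0.924 [ 34.2 -23.5] -0.4
1.024 [ 37.3 -26.5] -0.5
1.124 [ 40.  -29.8] -0.6
1.224 [ 42.4 -33.3] -0.7
1.324 [ 44.4 -37.1] -0.8
1.424 [ 46.1 -41.1] -0.9
1.524 [ 47.3 -45.2] -1.0
1.624 [ 48.2 -49.4] -1.1
1.724 [ 48.6 -53.6] -1.2
1.824 [ 48.5 -57.9] -1.3
1.924 [ 48.1 -62.2] -1.4
2.024 [ 47.2 -66.4] -1.5
2.124 [ 45.9 -70.5] -1.6
2.224 [ 44.2 -74.4] -1.7
2.324 [ 42.1 -78.2] -1.8
2.424 [ 39.7 -81.7] -1.9
2.524 [ 36.9 -84.9] -2.0
2.624 [ 33.8 -87.9] -2.1
2.724 [ 30.4 -90.6] -2.2
2.824 [ 26.8 -92.8] -2.3
2.924 [ 23.  -94.8] -2.4
3.024 [ 19.  -96.3] -2.5
3.124 [ 14.8 -97.4] -2.6
```

```bash
python3 -m crank '[{"tx":8,"ty":-6,"tz":0,"rx":0,"ry":0,"rz":0,"fingers":-1},{"tx":15,"ty":-11,"tz":0,"rx":0,"ry":0,"rz":0,"fingers":-1},{"tx":20,"ty":-15,"tz":0,"rx":0,"ry":0,"rz":0,"fingers":-1},{"tx":22,"ty":-16,"tz":0,"rx":0,"ry":0,"rz":-0.05,"fingers":-1}]'
python3 -m crank '[{"tx":1.5,"ty":-0.5,"tz":0,"rx":0,"ry":0,"rz":-0.05,"fingers":-1},{"tx":5.3,"ty":-2.4,"tz":0,"rx":0,"ry":0,"rz":-0.15,"fingers":-1},{"tx":9,"ty":-5,"tz":0,"rx":0,"ry":0,"rz":-0.25,"fingers":-1},{"tx":9,"ty":-5,"tz":0,"rx":0,"ry":0,"rz":-0.25,"fingers":-1}]'
python3 - <<'E'
from h import *
im=snap('side','side4')
cv2.imwrite('pics/z4.png',cv2.resize(im[150:260,250:390,::-1],None,fx=4,fy=4))
s=r.sense(); print(s['tcp_pos'],s['ft_force'])
E
```

```text
clock: 3.02
tcp_pos: [0.6225, 0.0532, 0.0729]
orientation: [-0.001, 0.366, 0.931, 0.001]
ft_force: [-3.7, 4.8, 4.7]
width: 0.0004
clock: 3.52
tcp_pos: [0.6321, 0.0468, 0.0728]
orientation: [0.0, 0.478, 0.878, -0.0]
ft_force: [0.7, 0.1, 0.3]
width: 0.0004
[0.63183961 0.04693546 0.0726949 ] [0.18966528 0.40602511 1.19119921]
```

View pics/z4.png

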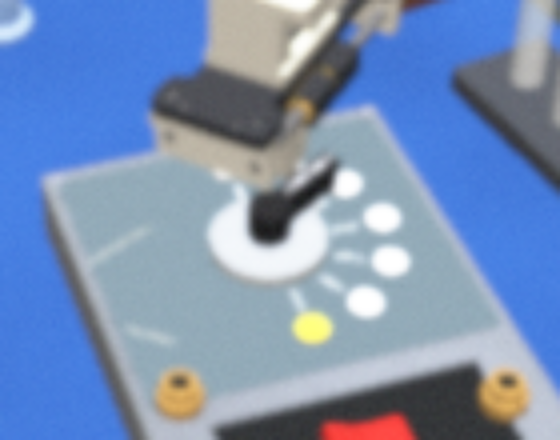

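One click: the lever now points at the disc at (345,183), position 1.047. The finger is free and behind it. Continuing.

```bash
python3 -m crank '[{"tx":3.2,"ty":-2.5,"tz":0,"rx":0,"ry":0,"rz":-0.1,"fingers":-1},{"tx":6.3,"ty":-5.5,"tz":0,"rx":0,"ry":0,"rz":-0.2,"fingers":-1},{"tx":9,"ty":-8.8,"tz":0,"rx":0,"ry":0,"rz":-0.3,"fingers":-1},{"tx":11.4,"ty":-12.3,"tz":0,"rx":0,"ry":0,"rz":-0.4,"fingers":-1},{"tx":13.4,"ty":-16.1,"tz":0,"rx":0,"ry":0,"rz":-0.5,"fingers":-1},{"tx":14.3,"ty":-18.1,"tz":0,"rx":0,"ry":0,"rz":-0.55,"fingers":-1},{"tx":14.3,"ty":-18.1,"tz":0,"rx":0,"ry":0,"rz":-0.55,"fingers":-1}]'
python3 - <<'E'
from h import *
im=snap('side','side5')
cv2.imwrite('pics/z5.png',cv2.resize(im[150:260,250:390,::-1],None,fx=4,fy=4))
s=r.sense(); print(s['tcp_pos'],s['ft_force'])
E
```

```text
clock: 4.45
tcp_pos: [0.6458, 0.029, 0.0727]
orientation: [0.0, 0.698, 0.716, -0.0]
ft_force: [-0.6, -0.9, 0.4]
width: 0.0003
[0.6458156  0.02911772 0.072681  ] [-0.09967656  0.68654523 -0.08070875]
```

View pics/z5.png

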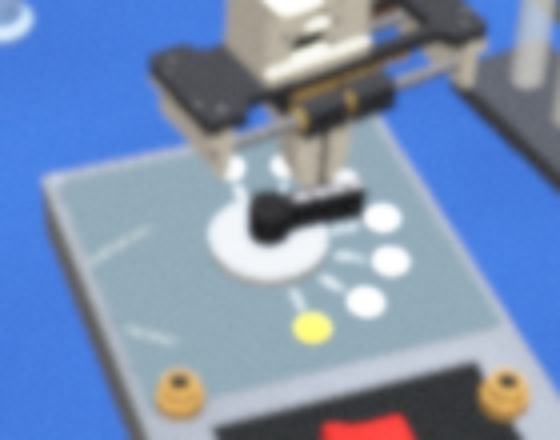

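```bash
python3 -m crank '[{"tx":1.4,"ty":-4,"tz":0,"rx":0,"ry":0,"rz":-0.1,"fingers":-1},{"tx":2.5,"ty":-8.2,"tz":0,"rx":0,"ry":0,"rz":-0.2,"fingers":-1},{"tx":3.1,"ty":-12.4,"tz":0,"rx":0,"ry":0,"rz":-0.3,"fingers":-1},{"tx":3.3,"ty":-16.7,"tz":0,"rx":0,"ry":0,"rz":-0.4,"fingers":-1},{"tx":3,"ty":-20.9,"tz":0,"rx":0,"ry":0,"rz":-0.5,"fingers":-1},{"tx":2.9,"ty":-22.2,"tz":0,"rx":0,"ry":0,"rz":-0.53,"fingers":-1},{"tx":2.9,"ty":-22.2,"tz":0,"rx":0,"ry":0,"rz":-0.53,"fingers":-1}]'
python3 - <<'E'
from h import *
im=snap('side','side6')
cv2.imwrite('pics/z6.png',cv2.resize(im[150:260,250:390,::-1],None,fx=4,fy=4))
s=r.sense(); print(s['tcp_pos'],s['ft_force'],s['qpos'])
E
```

```text
clock: 5.38
tcp_pos: [0.6487, 0.007, 0.0727]
orientation: [-0.0, 0.861, 0.508, -0.0]
ft_force: [0.6, -0.0, 0.1]
width: 0.0003
[0.6487161  0.00716058 0.07265853] [ 0.02521697  0.23712988 -0.22436265] [-0.48686112  0.69314984  0.62244522  1.70534846 -0.49335074  0.90531295
 -0.16668866]
```

View pics/z6.png

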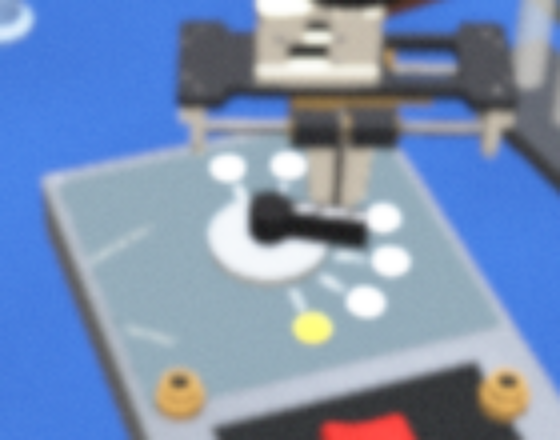

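Lever now at 2.094, pointing at the disc at (390,262). Next click.

```bash
python3 -m crank '[{"tx":-0.8,"ty":-4.3,"tz":0,"rx":0,"ry":0,"rz":-0.1,"fingers":-1},{"tx":-2,"ty":-8.4,"tz":0,"rx":0,"ry":0,"rz":-0.2,"fingers":-1},{"tx":-3.6,"ty":-12.3,"tz":0,"rx":0,"ry":0,"rz":-0.3,"fingers":-1},{"tx":-5.7,"ty":-16.1,"tz":0,"rx":0,"ry":0,"rz":-0.4,"fingers":-1},{"tx":-8,"ty":-19.7,"tz":0,"rx":0,"ry":0,"rz":-0.5,"fingers":-1},{"tx":-8.5,"ty":-20.4,"tz":0,"rx":0,"ry":0,"rz":-0.52,"fingers":-1},{"tx":-8.5,"ty":-20.4,"tz":0,"rx":0,"ry":0,"rz":-0.52,"fingers":-1}]'
python3 - <<'E'
from h import *
im=snap('side','side7')
cv2.imwrite('pics/z7.png',cv2.resize(im[150:260,250:390,::-1],None,fx=4,fy=4))
s=r.sense(); print(s['tcp_pos'],s['ft_force'],s['qpos'])
E
```

```text
clock: 6.3
tcp_pos: [0.6402, -0.0131, 0.0727]
orientation: [-0.0, 0.963, 0.27, -0.0]
ft_force: [0.7, 0.0, -0.0]
width: 0.0005
[ 0.64034262 -0.01309721  0.07270045] [-0.00316189  0.30234393 -0.77006247] [-0.53847438  0.72350108  0.76127953  1.73457361 -0.60445375  0.93362137
 -0.55303061]
```

View pics/z7.png

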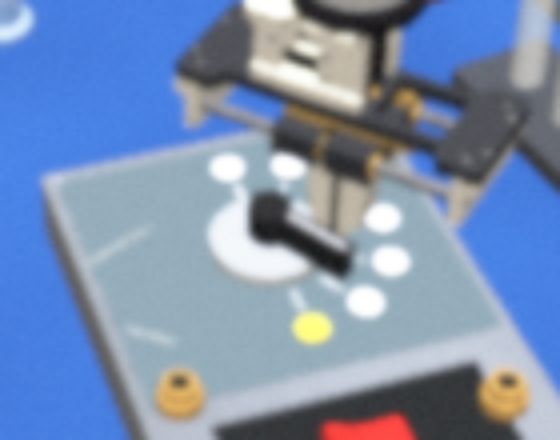

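```bash
python3 -m crank '[{"tx":-2.8,"ty":-3.2,"tz":0,"rx":0,"ry":0,"rz":-0.1,"fingers":-1},{"tx":-5.9,"ty":-6.2,"tz":0,"rx":0,"ry":0,"rz":-0.2,"fingers":-1},{"tx":-9.3,"ty":-8.9,"tz":0,"rx":0,"ry":0,"rz":-0.3,"fingers":-1},{"tx":-12.9,"ty":-11.1,"tz":0,"rx":0,"ry":0,"rz":-0.4,"fingers":-1},{"tx":-16.7,"ty":-13.1,"tz":0,"rx":0,"ry":0,"rz":-0.5,"fingers":-1},{"tx":-16.7,"ty":-13.1,"tz":0,"rx":0,"ry":0,"rz":-0.5,"fingers":-1},{"tx":-16.7,"ty":-13.1,"tz":0,"rx":0,"ry":0,"rz":-0.5,"fingers":-1}]'
python3 - <<'E'
from h import *
im=snap('side','side8')
cv2.imwrite('pics/z8.png',cv2.resize(im[150:260,250:390,::-1],None,fx=4,fy=4))
s=r.sense(); print(s['tcp_pos'],s['ft_force'],s['qpos'])
E
```

```text
clock: 7.22
tcp_pos: [0.6238, -0.0262, 0.0727]
orientation: [-0.0, 1.0, 0.023, -0.0]
ft_force: [-0.2, 0.4, -0.3]
width: 0.0005
[ 0.62379106 -0.02615618  0.07273125] [ 0.39995506 -0.34554311  0.22377891] [-0.59804446  0.75268071  0.8942172   1.7833387  -0.70782855  0.96153733
 -0.9293483 ]
```

View pics/z8.png

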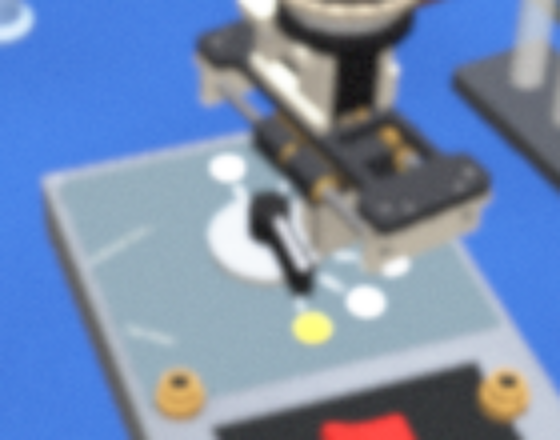

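Lever now points at the yellow disc (313,327), finger unloaded. Backing off and going above the rocker.

```bash
python3 -m crank '[{"tx":15,"ty":0,"tz":0,"rx":0,"ry":0,"rz":0,"fingers":-1},{"tx":15,"ty":0,"tz":30,"rx":0,"ry":0,"rz":0,"fingers":-1},{"tx":15,"ty":0,"tz":70,"rx":0,"ry":0,"rz":0,"fingers":-1},{"tx":-15,"ty":-40,"tz":70,"rx":0,"ry":0,"rz":-0.1,"fingers":-1},{"tx":-45,"ty":-90,"tz":70,"rx":0,"ry":0,"rz":-0.2,"fingers":-1},{"tx":-73,"ty":-135,"tz":60,"rx":0,"ry":0,"rz":-0.2,"fingers":-1},{"tx":-73,"ty":-135,"tz":30,"rx":0,"ry":0,"rz":-0.2,"fingers":-1},{"tx":-73,"ty":-135,"tz":20,"rx":0,"ry":0,"rz":-0.2,"fingers":-1},{"tx":-73,"ty":-135,"tz":20,"rx":0,"ry":0,"rz":-0.2,"fingers":-1}]'
python3 - <<'E'
from h import *
im=snap('side','side9')
cv2.imwrite('pics/z9.png',cv2.resize(im[170:310,250:410,::-1],None,fx=4,fy=4))
s=r.sense(); print(s['tcp_pos'],s['ft_force'],s['orientation'])
E
```

```text
clock: 8.4
tcp_pos: [0.5508, -0.1606, 0.0924]
orientation: [-0.0, 0.997, -0.077, -0.001]
ft_force: [1.4, -1.2, -0.4]
width: 0.0004
[ 0.55123794 -0.16089197  0.09298012] [ 0.33606415  0.05529774 -0.91089429] [ 5.98238242e-05  9.97020476e-01 -7.71373115e-02 -4.14429480e-05]
```

View pics/z9.png

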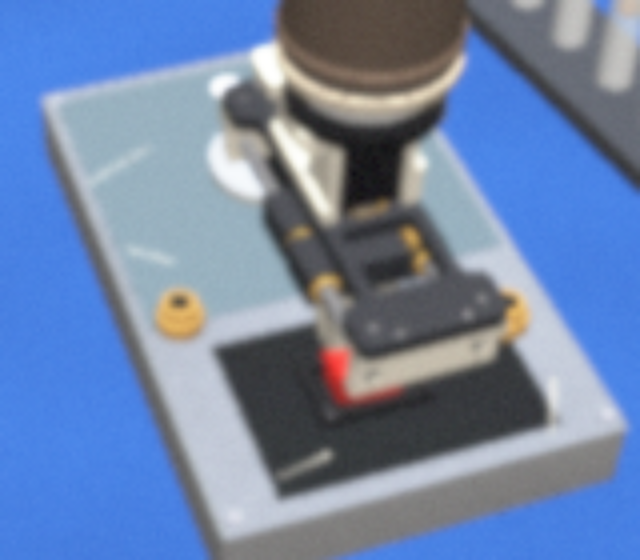

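```bash
python3 -m crank '[{"tx":0,"ty":0,"tz":-8,"rx":0,"ry":0,"rz":0,"fingers":-1},{"tx":0,"ty":0,"tz":-14,"rx":0,"ry":0,"rz":0,"fingers":-1},{"tx":0,"ty":0,"tz":-18,"rx":0,"ry":0,"rz":0,"fingers":-1},{"tx":0,"ty":0,"tz":-21,"rx":0,"ry":0,"rz":0,"fingers":-1}]'
python3 -m crank '[{"tx":0,"ty":0,"tz":-1.5,"rx":0,"ry":0,"rz":0,"fingers":-1},{"tx":0,"ty":0,"tz":-3,"rx":0,"ry":0,"rz":0,"fingers":-1},{"tx":0,"ty":0,"tz":-3,"rx":0,"ry":0,"rz":0,"fingers":-1},{"tx":0,"ty":0,"tz":-3,"rx":0,"ry":0,"rz":0,"fingers":-1}]'
```

```text
clock: 8.95
tcp_pos: [0.5496, -0.1612, 0.0715]
orientation: [-0.0, 0.997, -0.078, -0.001]
ft_force: [-3.7, 1.3, 5.3]
width: 0.0003
clock: 9.45
tcp_pos: [0.5498, -0.1614, 0.0703]
orientation: [-0.001, 0.997, -0.078, -0.0]
ft_force: [-10.2, 6.4, 27.6]
width: 0.0003
```

The rocker is against its stop: tip height 0.0703, force up to 27 N. Lifting clear and checking.

```bash
python3 -m crank '[{"tx":0,"ty":0,"tz":15,"rx":0,"ry":0,"rz":0,"fingers":-1},{"tx":0,"ty":0,"tz":60,"rx":0,"ry":0,"rz":0,"fingers":-1},{"tx":-20,"ty":0,"tz":110,"rx":0,"ry":0,"rz":0,"fingers":-1},{"tx":-60,"ty":0,"tz":160,"rx":0,"ry":0,"rz":0,"fingers":-1},{"tx":-100,"ty":20,"tz":180,"rx":0,"ry":0,"rz":0,"fingers":-1},{"tx":-140,"ty":40,"tz":180,"rx":0,"ry":0,"rz":0,"fingers":-1},{"tx":-140,"ty":40,"tz":180,"rx":0,"ry":0,"rz":0,"fingers":-1}]'
python3 - <<'E'
from h import *
a=snap('side','side10');b=snap('top','top10')
cv2.imwrite('pics/z10.png',np.hstack([cv2.resize(a[170:310,250:410,::-1],(400,350)),cv2.resize(b[130:250,240:380,::-1],(400,350))]))
E
```

```text
clock: 10.32
tcp_pos: [0.409, -0.1189, 0.2488]
orientation: [-0.004, 0.997, -0.076, 0.001]
ft_force: [-0.2, 1.0, 0.5]
width: 0.0
```

View pics/z10.png

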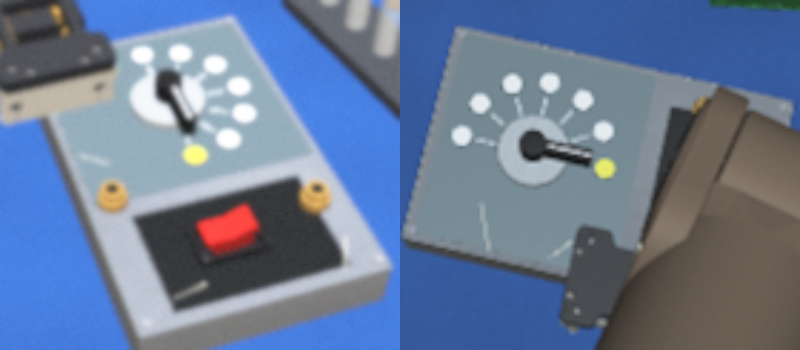

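```bash
python3 -c "
import cv2,numpy as np
f=lambda n:cv2.resize(cv2.imread(f'pics/{n}.png')[240:285,310:375],(390,270),interpolation=cv2.INTER_CUBIC)
cv2.imwrite('pics/cmp.png',np.hstack([f('side0'),f('side10')]))"
```

```text
(no output)
```

View pics/cmp.png

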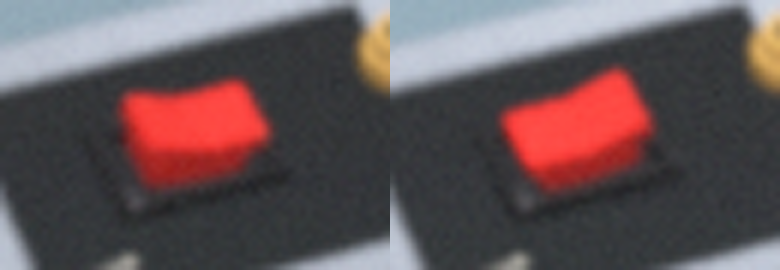

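The near (left) end has clearly gone down and the far end has come up, so the rocker is on. Handing in.

```bash
python3 -c "
from bench import r
s=r.sense();print(s['clock'],s['ft_force'],abs(s['qvel']).max());print(r.sign_off())"
```

```text
10.425 [ 0.13533706 -0.63997608  0.53251621] 0.06798603719504817
the job is handed in; nothing more can be done
None
```

I pushed the selector lever clockwise five clicks with the shut fingertip, from 0.524 to 3.142. I checked the lever in the side picture after each click, then pressed the near end of the rocker down. The job was handed in at 10.4 s; it reported no verdict.

- **Lever:** the last side and top pictures show it pointing at the yellow disc. The finger was unloaded (under 1 N) once it had clicked in.
- **Rocker:** the tip stopped at a height of 0.0703 m with about 27 N, and the fully-on face should be at 0.070 m. The before and after pictures show the near end down and the far end up.
- **Loose things:** both brass nuts look unmoved in the final side picture. I did not check the other loose things after the moves, but the arm did not work near them.
- **Arm:** it ended clear at a height of about 0.25 m with no contact force. It was still settling slightly at hand-in (0.07 rad/s at the fastest joint).

No check failed. The wrist and fixed-camera positions differed by 2–3 mm for the discs and up to 8 mm for the near nut; the wrist pixels were read by eye. The first move command was refused because its rows lacked some keys, and nothing moved.

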